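Tilt the tube cradle and pin it

ROBOT

A 6-joint arm with a two-finger parallel gripper is mounted at the origin on the work surface. World frame = base frame: x ahead of the robot, y to its left, z up, the work surface at z = 0. Lengths are in m, angles in rad, forces in N, time in s.
With the tool pointing down it reaches from about 0.25 to 0.775 m from the base axis. Payload 4 kg.
Tool frame: the origin (TCP) lies on the centre line of the jaws, within the pads' length; the fingertips stand 8 mm ahead of it and the grasp point (between the pads) lies 11 mm behind it; y points along the fingers, x is the direction in which the jaws open and shut, and the axes are right-handed (so a half turn about y gives the same grasp; the last joint's range is limited). The gripper opens to 94 mm and grips with 3 to 60 N. Pads are 16 mm wide; open, the fingers measure 119 mm over their backs; the gripper's body (75 mm by 177 mm) begins 78 mm behind the grasp point.
Start: joints at [-1.31, 0.087, 1.371, -0, 1.684, -0.103], TCP at [0.196, -0.514, 0.214] pointing down, gripper open.
Joint ranges: [-3.1, 3.1], [-0.76, 2.03], [0.27, 2.55], [-1.08, 4.22], [0.17, 2.65], [-2.57, 2.57]. Speed limits (rad/s): [2.79, 2.79, 3.14, 3.14, 3.14, 3.14].

INTERFACE

Orientations are given as [roll, pitch, yaw] about the fixed x, y, z axes, in that order (R = Rz(yaw) Ry(pitch) Rx(roll)).
In Python, from bench import robot gives the robot as it stands.
- The arm moves only by the tool step_arm, never from a script. Its argument "commands" is a list of rows, each an object with "xyz": the shift along the world's x, y, z in m, a list of three; "twist": the turn, a rotation vector about the world's x, y, z in degrees, a list of three. In form: [{"xyz": [tx, ty, tz], "twist": [ax, ay, az]}, ...]. A call has 1 to 12 rows; each row is the pose to reach, as a shift and turn from the pose commanded when the call began; what a row does not reach only later rows make up. A row lasts 1/12 s, in which the tool goes at most 41.7 mm and 7.16 degrees, less where a joint would pass 70% of its speed; a pose out of reach is approached as far as the arm can. A call with a gripper value outside its range is refused whole. "fingers" is the closure in counts, from 0 (fully open) to 255 (shut), set as the call begins (left out, the last holds). The fingers move at their own pace and stop on an object; the grip force is fixed at half the most. Time passes only in rows, so rows that repeat a pose let the fingers close. It gives the time, the measured TCP pose, the force and the opening at its end, in the units of the state.
- robot.get_obs(): the state, without advancing time (a new reading comes with each control period).
- robot.snapshot(name): name is "scene" or "top" or "wrist"; returns (picture, depth): 480x640x3 uint8, red, green, blue; 480x640 float32, m along the optical axis (not along the pixel's ray), 0 where there is no reading.
- robot.camera_info(name): a dict with "fx", "fy", "cx", "cy" (pixels), "k1" (the pictures are not rectified: a ray, as slopes to the right and down, at radius r is drawn at 1 + k1 r^2 times it, then the intrinsics apply), "R" (3x3) and "t" (3): a world point X has camera coordinates R X + t. Camera axes: x right, y down, z forward; pixel columns grow to the right and rows downward; lengths in m; the calibration is good to about 2 mm. A picture is of the moment at which its call begins: read the wrist's pose just before it. camera_info takes no time and is no camera call; for the wrist camera it gives the pose at the moment of the call.
- robot.close_job(): hands the job in, once; it reports no verdict.
The state is a dict: "time": time; "joint_positions": joint angles; "qvel": joint speeds; "joint_torque": joint torques, N m; "tool_pos": TCP position; "ee_rot": TCP orientation; "wrist_force": force on the tool from outside, world axes, zero at the start; "wrist_torque": the same for the moment, N m; "width": finger opening in m.
Only numpy, scipy, OpenCV 4.12 (cv2) and the standard library are available. Lean on these libraries where they do the work, as an engineer would, in place of code of your own. Each camera call takes 0.05 s, during which the arm holds its last target.

TASK

Swing the tube cradle by its crank to the middle of the three notches in its index disc, then lay the loose steel lock pin down into the slots on top of the stand so that it drops fully home in that notch. Then swing the keeper arm over the top so that it lies closed across the pin by itself, let go, and leave the other things on the bench where they are.

Things in the scene. Friction and masses are not known exactly. Their poses are not given: they have to be found in the camera images.
- seat (a point): Fixed point of the tilt stand: where the lock pin's middle lies when fully home, 208 mm above the bench. Stand frame: x front to back (away from the robot at yaw 0), y along the trunnion axis, z up. The pin is laid in from above, level and parallel to y. From 35 mm on the -y side (index disc) to 35 mm on the +y side (outer cheek) it is open all round, for fingers on the pin's grip.
- slot_in (a point): Slot in the inner slotted cheek (upright aluminium plate, 10 mm thick, 84 mm deep), 55 mm from the seat towards -y, at seat height. Slot 19 mm wide, open-topped, bottom 7 mm below this point, prongs with rounded lead-ins to 15 mm above; it catches a pin up to about 7 mm off. The 12 mm thick index disc turns beside it, its middle 41 mm from the seat.
- slot_out (a point): The same slot in the outer cheek, 40 mm from the seat towards +y, at seat height. An ear on it, 30 mm towards -x, carries the keeper.
- axis_mid (a point): Middle of the tube cradle, on the trunnion axis (parallel to y), fixed: 125 mm towards -y from the seat and 88 mm lower. The cradle holds capped tubes reaching 66 mm above the axis.
- base (a point): Centre of the top of the stand's grey base plate, 150 mm (x) by 275 mm (y), 12 mm thick, fixed to the bench.
- cradle (a joint): Cradle angle, rad. 0 = tubes upright; positive = tube tops swing towards the stand's +x. Travel -0.65 to 1.15. Stiff (0.35 N m friction): stays where left. The index disc's three notches, 18 mm wide, come up under the slots at 0.0, 0.5 (the middle one) and 1.0. A seated pin leaves about 0.02 rad of play each way; rounded corners draw the disc in from up to 0.07 rad off.
- crank_grip (a point): Middle of the crank handle: black round bar, 14 mm diameter, 60 mm long, parallel to y, 115 mm from the axis, 122 mm from axis_mid towards -y. At cradle angle a it is 115 sin(a) mm in x from the axis and 115 cos(a) mm above it. The flat lever (20 x 8 mm) is 37 mm from it, nearer the stand. Pinch it from above across the stand's x; it turns between the fingers.
- pin_mid (a point): Centre of the loose lock pin: plain steel, 140 mm long along its own y, 14 mm round at both ends, square grip 20 x 20 x 54 mm in the middle, about 250 g, ends alike. Starts flat on the bench right or left of the stand, centre 10 mm above the bench. A pipette and a decapper of like length lie in similar places.
- keeper (a joint): Keeper arm angle about its hinge, rad. 0 = fully open, leaning 1.1 rad from upright towards the stand's -x; 1.1 = upright; 2.67 = closed, level across the top of the pin's outer end towards +x, 2 mm above it. Moves freely, falls to whichever side of upright it is on (80 g).
- keeper_grip (a point): Middle of the keeper's cross bar: dark steel, 12 mm diameter, 55 mm long, parallel to y, at the arm's free end, 60 mm from the hinge line; the arm (12 x 10 mm) is 34 mm from it towards the stand. Moves with the keeper: at angle k it is 60 sin(k-1.1) mm in x and 60 cos(k-1.1) mm in z from keeper_hinge. Pinch it from above across the stand's x; it turns between the fingers.
- keeper_hinge (a point): Fixed point on the keeper's hinge line (parallel to y), level in y with keeper_grip: -30 mm in x, +87 mm in y, +15 mm in z from the seat.
- pipette: Bystander: hand pipette lying flat, 170 mm along its y, 22 mm high. Origin at its underside.
- decapper: Bystander: flat grey plastic decapper, 125 mm along its y, 30 mm wide, 18 mm high. Origin at its underside.
- reagent: Bystander: jar, 48 mm diameter, 72 mm high, standing. Origin at the centre of its underside.
- capbox: Bystander: open cardboard box of caps, 75 x 110 mm, 45 mm high, to the front left of the stand. Origin at the centre of its underside.
- foamrack: Bystander: white foam rack, 85 x 130 mm, tubes in it up to 97 mm high, behind the stand. Origin at the centre of its underside.
- tipbox: Bystander: clear tip box, 100 x 75 mm, 53 mm high. Origin at the centre of its underside.
There are look-alikes about, which are no part of the job. Leave any blue or purple look-alike of the part that bears pin_mid alone.

How it is judged:
On the way, in this order (a step that is already met when the one before it is completed fails the run):
1. the cradle is swung to the middle notch (value of joint cradle between 0.44 and 0.56 rad), for 0.2 s.
2. the pin lies home in the slots and the middle notch (all of step 1 and x of pin_mid in the frame of seat between -0.006 and 0.006 m and y of pin_mid in the frame of seat between -0.014 and 0.014 m and z of pin_mid in the frame of seat between -0.005 and 0.005 m and angle between the y axis of pin_mid and the y axis of seat, either way round below 0.08 rad), for 0.2 s.
3. the keeper is swung over and closed across the seated pin (all of step 2 and value of joint keeper above 2.5 rad), for 0.2 s.
At the end, for the whole second after the job is handed in: Cradle at the middle notch (0.5 rad within 0.06); pin middle within 6 mm (x), 14 mm (along the pin) and 5 mm (height) of the seat and parallel to the trunnion axis within 0.08 rad; keeper past 2.5 rad (closed); pin and keeper at rest (all of step 3 and linear speed of pin below 0.02 m/s and velocity of joint keeper between -0.1 and 0.1 rad/s); the robot touches nothing.
It fails at once if a bystander (pipette, decapper, jar, cap box, foam rack or tip box) is pushed more than 3 cm away (distance of any of pipette, decapper, reagent, capbox, foamrack, tipbox from where it was at the start of the episode above 0.03 m).
It also fails if it takes over 64 s, if anything falls off the work surface, if the arm or the gripper's body presses on something with over 40 N, if the wrist force passes 120 N, or if a joint passes its speed limit or range.

## Working session

There is one attempt and no reset: what is moved stays moved. The work goes in short steps, Python scripts to look and compute and a tool call to move; the robot and the scene stay as the last step left them, time stands still between calls to the robot, and variables do not carry over. Pictures are saved under pics/ and viewed, and the job is handed in when it is done.

Besides the shell and the picture viewer there is one more tool, called after "Emit:" as name([rows], argument=value, ...), one row to a line, values as JSON. step_arm: Moves the arm, as the interface text tells. Its arguments: {"type":"object","properties":{"commands":{"type":"array"},"fingers":{"type":"number"}},"required":["commands"]}

```bash
ls; mkdir -p pics; cat > h.py <<'E'
import numpy as np, cv2
from bench import robot
def snap(n,fn):
    info=robot.camera_info(n); p,d=robot.snapshot(n)
    cv2.imwrite(f'pics/{fn}.png',p[:,:,::-1]); np.savez(f'pics/{fn}.npz',p=p,d=d,**{k:np.array(v) for k,v in info.items()})
    return p,d,info
def load(fn):
    z=np.load(f'pics/{fn}.npz'); return z['p'],z['d'],z
def rays(i,uv):
    uv=np.asarray(uv,float).reshape(-1,2)
    x=(uv-[i['cx'],i['cy']])/[i['fx'],i['fy']]
    s=x.copy()
    for _ in range(20): s=x/(1+float(i['k1'])*(s**2).sum(1,keepdims=True))
    return s
def onplane(i,uv,z):
    s=rays(i,uv); R=np.array(i['R']);t=np.array(i['t']); c=-R.T@t
    D=np.c_[s,np.ones(len(s))]@R
    return c+D*((z-c[2])/D[:,2])[:,None]
def pts(i,d,uv):
    uv=np.asarray(uv,int).reshape(-1,2); s=rays(i,uv); z=d[uv[:,1],uv[:,0]]
    return (np.c_[s,np.ones(len(s))]*z[:,None]-np.array(i['t']))@np.array(i['R'])
def proj(i,X):
    c=np.asarray(X,float).reshape(-1,3)@np.array(i['R']).T+np.array(i['t']); s=c[:,:2]/c[:,2:]
    s=s*(1+float(i['k1'])*(s**2).sum(1,keepdims=True)); return s*[i['fx'],i['fy']]+[i['cx'],i['cy']]
E
python3 - <<'E'
from h import *
for n in ['scene','top','wrist']:
    p,d,i=snap(n,n+'0'); R=np.array(i['R']);print(n,-R.T@np.array(i['t']),R[2],i['fx'],i['k1'],(d>0).mean())
print(robot.get_obs())
E
```

```text
pics
scene [ 1.44274155 -0.13930827  0.99903742] [-0.73631218  0.08423993 -0.67137769] 482.7140111550274 -0.06859370494070692 0.9959830729166667
top [ 0.34817076 -0.02229312  1.63036   ] [ 0.1219709  -0.02129215 -0.99230527] 565.2468269472746 -0.09895261700827697 0.9961946614583334
wrist [ 0.27373841 -0.48489079  0.38383743] [-0.26773872 -0.09859973 -0.95843313] 334.5110629832889 0.01320482138861521 0.996025390625
{'time': 0.15, 'joint_positions': array([-1.31006856e+00,  8.77870616e-02,  1.37191810e+00, -9.61182482e-06,
        1.68361001e+00, -1.03144507e-01]), 'qvel': array([ 1.97343152e-03, -2.55380516e-04, -5.71725888e-03, -6.78386048e-05,
        1.33532775e-03, -3.19132856e-03]), 'joint_torque': array([-2.01041776e-04, -3.40644729e+01, -3.02793217e+01,  7.18189054e-02,
        3.05709103e-02, -1.27881049e-04]), 'tool_pos': array([ 0.19560362, -0.51359322,  0.21256647]), 'ee_rot': array([-1.57062848,  0.00171435, -1.20692499]), 'wrist_force': array([-0.16154154, -0.28602291,  0.40912851]), 'wrist_torque': array([-0.01145377, -0.05838634,  0.02989516]), 'width': 0.09390604117805276}
```

View pics/scene0.png

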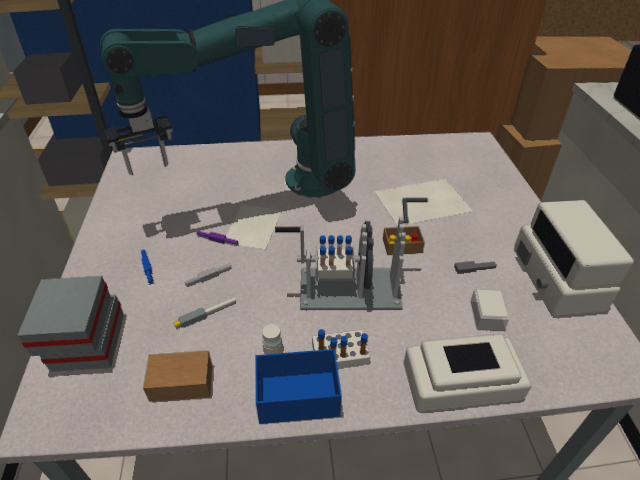

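View pics/top0.png

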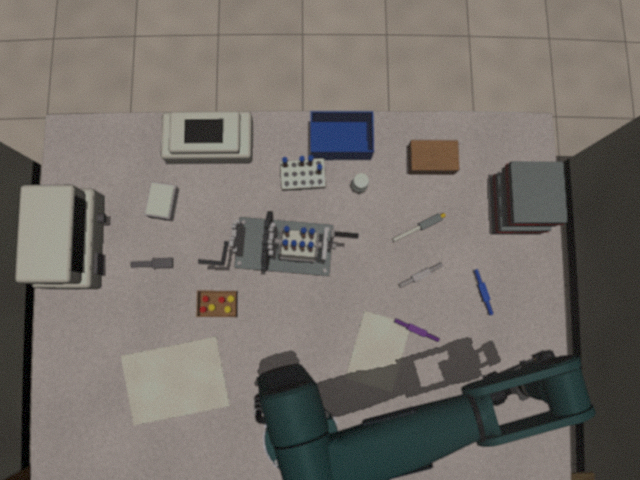

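View pics/wrist0.png

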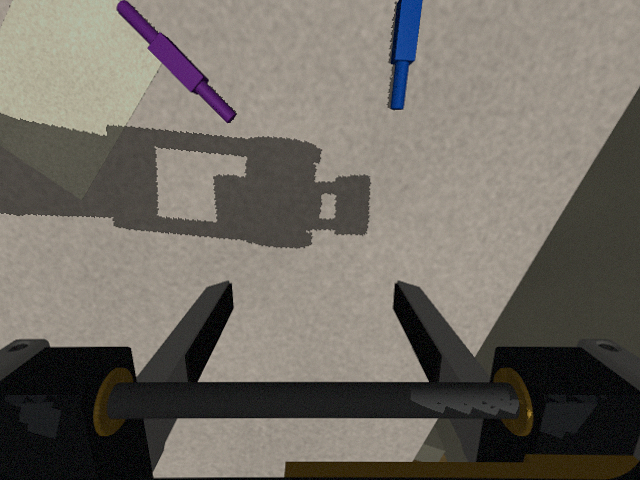

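```bash
python3 - <<'E'
from h import *
p,d,i=load('top0')
c=cv2.resize(p[200:300,190:370],None,fx=4.4,fy=4.4,interpolation=cv2.INTER_CUBIC)
cv2.imwrite('pics/c1.png',c[:,:,::-1])
c=cv2.resize(p[200:320,380:500],None,fx=4.5,fy=4.5,interpolation=cv2.INTER_CUBIC)
cv2.imwrite('pics/c2.png',c[:,:,::-1])
p,d,i=load('scene0')
c=cv2.resize(p[185:315,270:430],None,fx=4.5,fy=4.5,interpolation=cv2.INTER_CUBIC)
cv2.imwrite('pics/c3.png',c[:,:,::-1])
E
```

```text
(no output)
```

View pics/c1.png

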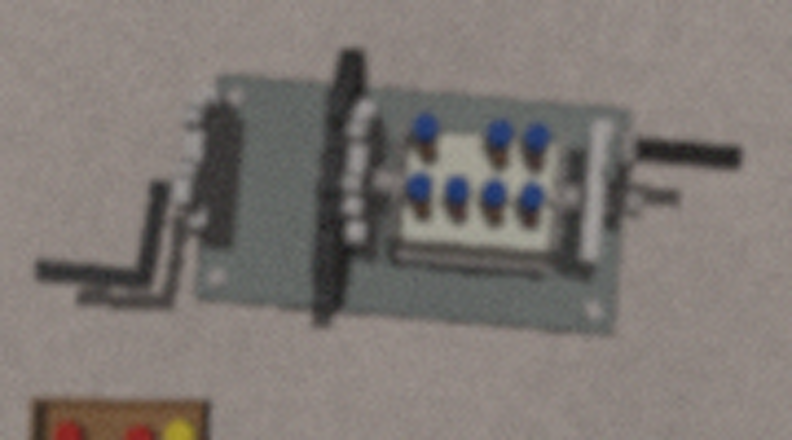

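View pics/c2.png

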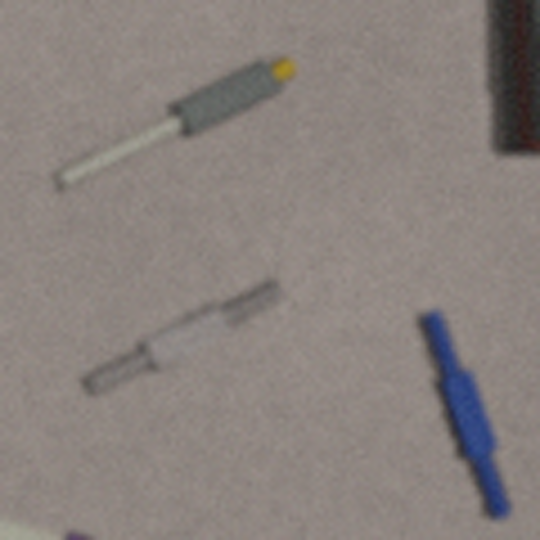

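View pics/c3.png

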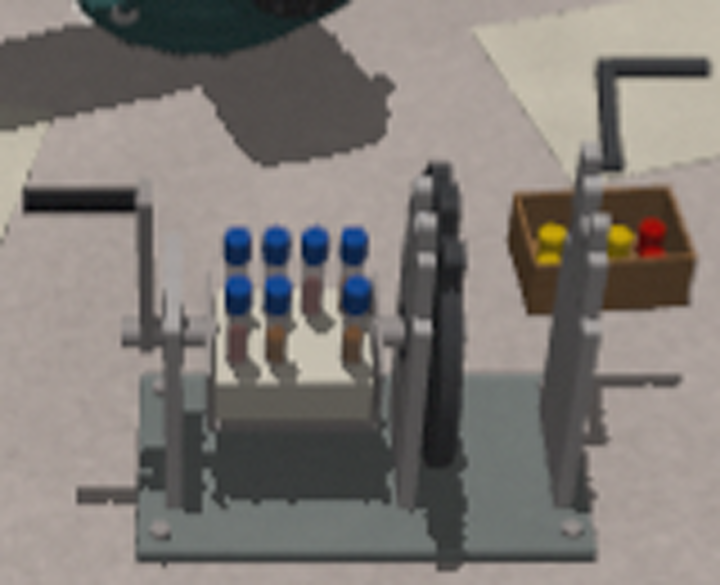

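```bash
python3 - <<'E'
from h import *
p,d,i=load('top0')
q=np.array([[218,76],[632,108],[612,333],[196,297]])/4.4+[190,200]
P=onplane(i,q,0.012); print(P.round(4)); c=P.mean(0); print('c',c)
ys=(P[0]-P[1])+(P[3]-P[2]); xs=(P[0]-P[3])+(P[1]-P[2])
print(np.linalg.norm(ys)/2,np.linalg.norm(xs)/2,'yaw',np.arctan2(-ys[0],ys[1]),np.arctan2(xs[1],xs[0]))
vv,uu=np.mgrid[195:300,190:380]; uv=np.c_[uu.ravel(),vv.ravel()]
X=pts(i,d,uv); 
yaw=np.arctan2(-ys[0],ys[1]); c_,s_=np.cos(yaw),np.sin(yaw)
L=np.c_[(X[:,:2]-c[:2])@np.array([[c_,-s_],[s_,c_]]),X[:,2]]
print(np.percentile(X[:,2],[5,50,95]))
m=(abs(L[:,0])<.07)&(abs(L[:,1])<.13)&(L[:,2]<.02);print('plate z',np.median(L[m,2]))
for lo,hi in [(.2,.3)]:
  m=(L[:,2]>lo)&(L[:,2]<hi)
  for l,pp in sorted([(tuple(l.round(3)),tuple(k)) for l,k in zip(L[m],uv[m])],key=lambda t:t[0][1]): print(l,pp)
p,d,i=load('top0')
E
```

```text
[[ 0.6272  0.176   0.012 ]
 [ 0.6044 -0.0967  0.012 ]
 [ 0.4561 -0.0821  0.012 ]
 [ 0.4812  0.189   0.012 ]]
c [0.54220306 0.04655107 0.012     ]
0.27297913972614046 0.14778118831335538 yaw -0.08781792983305467 -0.09369718849006983
[-0.00556825  0.00213523  0.18922927]
plate z 0.01192189145347956
(np.float64(0.017), np.float64(-0.193), np.float64(0.236)) (np.int64(358), np.int64(235))
(np.float64(0.012), np.float64(-0.193), np.float64(0.238)) (np.int64(358), np.int64(237))
(np.float64(0.009), np.float64(-0.193), np.float64(0.237)) (np.int64(358), np.int64(238))
(np.float64(0.022), np.float64(-0.192), np.float64(0.236)) (np.int64(358), np.int64(233))
(np.float64(0.019), np.float64(-0.192), np.float64(0.24)) (np.int64(358), np.int64(234))
(np.float64(0.013), np.float64(-0.192), np.float64(0.246)) (np.int64(358), np.int64(236))
(np.float64(0.009), np.float64(-0.191), np.float64(0.235)) (np.int64(357), np.int64(238))
(np.float64(0.022), np.float64(-0.19), np.float64(0.235)) (np.int64(357), np.int64(233))
(np.float64(0.02), np.float64(-0.19), np.float64(0.235)) (np.int64(357), np.int64(23
[... 28230 characters left out ...]
87), np.float64(0.191), np.float64(0.253)) (np.int64(199), np.int64(263))
(np.float64(-0.077), np.float64(0.192), np.float64(0.254)) (np.int64(199), np.int64(259))
(np.float64(-0.08), np.float64(0.193), np.float64(0.261)) (np.int64(198), np.int64(260))
(np.float64(-0.079), np.float64(0.193), np.float64(0.251)) (np.int64(199), np.int64(260))
(np.float64(-0.082), np.float64(0.193), np.float64(0.26)) (np.int64(198), np.int64(261))
(np.float64(-0.077), np.float64(0.194), np.float64(0.256)) (np.int64(198), np.int64(259))
(np.float64(-0.084), np.float64(0.194), np.float64(0.255)) (np.int64(198), np.int64(262))
(np.float64(-0.086), np.float64(0.194), np.float64(0.25)) (np.int64(198), np.int64(263))
```

```bash
python3 - <<'E'
from h import *
yaw=-0.090; C=np.array([.5422,.0466]); c_,s_=np.cos(yaw),np.sin(yaw); M=np.array([[c_,-s_],[s_,c_]])
def loc(X): return np.c_[(X[:,:2]-C)@M,X[:,2]]
for n,box in [('top0',(190,195,380,300)),('scene0',(260,180,440,320))]:
  p,d,i=load(n); u0,v0,u1,v1=box
  vv,uu=np.mgrid[v0:v1,u0:u1]; uv=np.c_[uu.ravel(),vv.ravel()]; L=loc(pts(i,d,uv))
  def rep(nm,m):
    m=m&(L[:,2]>0.008); A=L[m]; 
    if len(A)<5: print(n,nm,'none');return
    print(n,nm,len(A),'med',np.median(A,0).round(4),'p2',np.percentile(A,2,axis=0).round(4),'p98',np.percentile(A,98,axis=0).round(4), 'slope dx/dy',np.polyfit(A[:,1],A[:,0],1)[0].round(3))
  rep('crank',(L[:,1]<-.136)&(L[:,1]>-.21)&(L[:,2]>.215))
  rep('keepbar',(L[:,1]>.145)&(L[:,0]<-.05)&(L[:,2]>.235))
  rep('cheek_out',(L[:,1]>.11)&(L[:,1]<.134)&(L[:,2]>.21)&(L[:,0]>-.02))
  rep('cheek_in',(L[:,1]>.0)&(L[:,1]<.06)&(L[:,2]>.21))
  rep('plate',(abs(L[:,2]-.012)<.005))
p,d,i=load('top0')
hsv=cv2.cvtColor(p,cv2.COLOR_RGB2HSV); 
vv,uu=np.mgrid[255:295,390:450]; uv=np.c_[uu.ravel(),vv.ravel()]; X=pts(i,d,uv)
m=(X[:,2]>.009); A=X[m][:,:2]; print('pin pts',m.sum(),A.mean(0))
k=uv[m].astype(np.float32); print(cv2.minAreaRect(k)); 
w,V=np.linalg.eigh(np.cov(A.T)); ax=V[:,1]; ax=ax*np.sign(ax[1]); print('axis',ax,'ext',np.ptp((A-A.mean(0))@ax), 'mid',A.mean(0)+ax*((((A-A.mean(0))@ax).max()+((A-A.mean(0))@ax).min())/2))
# colour mask
sub=p[255:295,390:450].astype(int); bg=np.median(sub.reshape(-1,3),0); print('bg',bg)
q=np.array([[92,384],[277,287],[184,337]])/4.5+[380,200]
print(q,onplane(i,q,.012))
E
```

```text
top0 crank 129 med [ 0.0152 -0.1653  0.2393] p2 [ 0.0089 -0.1926  0.2326] p98 [ 0.0224 -0.1378  0.2463] slope dx/dy 0.003
top0 keepbar 100 med [-0.0834  0.1702  0.255 ] p2 [-0.0888  0.1464  0.2477] p98 [-0.0772  0.1934  0.2614] slope dx/dy 0.01
top0 cheek_out 42 med [0.001  0.1209 0.2223] p2 [-0.0196  0.116   0.2151] p98 [0.0207 0.1261 0.2277] slope dx/dy -0.461
top0 cheek_in 127 med [-0.003   0.0359  0.2185] p2 [-0.0215  0.0208  0.2104] p98 [0.0356 0.0455 0.2268] slope dx/dy 0.255
top0 plate 2245 med [-0.0233  0.0177  0.0117] p2 [-0.1453 -0.2149  0.0081] p98 [0.1202 0.2181 0.0166] slope dx/dy -0.04
scene0 crank 115 med [ 0.0209 -0.1646  0.2391] p2 [ 0.0147 -0.1913  0.2321] p98 [ 0.0254 -0.1379  0.2435] slope dx/dy -0.002
scene0 keepbar 86 med [-0.0779  0.1692  0.2547] p2 [-0.0865  0.1457  0.2494] p98 [-0.0731  0.1926  0.2586] slope dx/dy 0.05
scene0 cheek_out 66 med [-0.0067  0.123   0.2195] p2 [-0.0188  0.1184  0.2105] p98 [0.0242 0.1284 0.2276] slope dx/dy 0.236
scene0 cheek_in 129 med [0.003  0.0379 0.2176] p2 [-0.0189  0.0238  0.2104] p98 [0.0391 0.0481 0.224 ] slope dx/dy 0.321
scene0 plate 3162 med [ 0.019  -0.0075  0.013 ] p2 [-0.477  -0.1641  0.0085] p98 [0.0758 0.1972 0.0165] slope dx/dy 0.37
pin pts 305 [ 0.45179734 -0.33171184]
((419.8089599609375, 273.8135681152344), (58.58094024658203, 38.36891555786133), 2.1610796451568604)
axis [-0.33437332  0.94244071] ext 0.4183154011068232 mid [ 0.41264187 -0.22135103]
bg [142. 134. 129.]
[[400.44444444 285.33333333]
 [441.55555556 263.77777778]
 [420.88888889 274.88888889]] [[ 0.42674201 -0.28712463  0.012     ]
 [ 0.48803824 -0.408798    0.012     ]
 [ 0.45631619 -0.34730495  0.012     ]]
```

Candidates for the pin in the top view: the grey stepped bar at (420,274), the pipette at (418,227), the decapper at (152,264), the blue bar at (483,291) and the purple bar at (416,329). The grey one fits: round ends, square grip, steel colour, confirmed in the enlarged crop. The keeper is open, about 0 rad. The cradle is at about 0.13 rad.

First I go above the crank.

Emit:
step_arm([
  {"xyz":[0.0,0.0,0.04],"twist":[0,0,5]},
  {"xyz":[0.346,0.395,0.107],"twist":[0,0,64]},
  {"xyz":[0.346,0.395,0.107],"twist":[0,0,64]},
  {"xyz":[0.346,0.395,0.107],"twist":[0,0,64]},
  {"xyz":[0.346,0.395,0.107],"twist":[0,0,64]},
  {"xyz":[0.346,0.395,0.107],"twist":[0,0,64]},
  {"xyz":[0.346,0.395,0.107],"twist":[0,0,64]},
  {"xyz":[0.346,0.395,0.107],"twist":[0,0,64]},
  {"xyz":[0.346,0.395,0.107],"twist":[0,0,64]},
  {"xyz":[0.346,0.395,0.107],"twist":[0,0,64]},
  {"xyz":[0.346,0.395,0.107],"twist":[0,0,64]},
  {"xyz":[0.346,0.395,0.107],"twist":[0,0,64]},
], fingers=100)

```text
time: 1.15
tool_pos: [0.4961, -0.1701, 0.3115]
ee_rot: [-1.571, 0.0, -0.09]
wrist_force: [0.2, -0.9, 0.3]
width: 0.0569
```

Emit:
step_arm([
  {"xyz":[0.0,0.0,0.0],"twist":[0,0,0]},
  {"xyz":[0.0,0.0,0.0],"twist":[0,0,0]},
])

```text
time: 1.32
tool_pos: [0.4962, -0.1702, 0.3111]
ee_rot: [-1.571, 0.001, -0.086]
wrist_force: [-0.2, -0.2, 0.4]
width: 0.0571
```

```bash
python3 - <<'E'
from h import *
o=robot.get_obs();print(o['tool_pos'],o['ee_rot'],o['joint_positions'],o['qvel'].round(3))
snap('wrist','w1')
E
```

```text
[ 0.4962329  -0.17024394  0.31111502] [-1.57075000e+00  7.02302567e-04 -8.55153754e-02] [-4.38456512e-01  3.26460390e-02  1.23639440e+00 -2.08760283e-04
  1.87322723e+00 -3.53003230e-01] [-0.062 -0.015  0.023 -0.016  0.    -0.007]
```

View pics/w1.png

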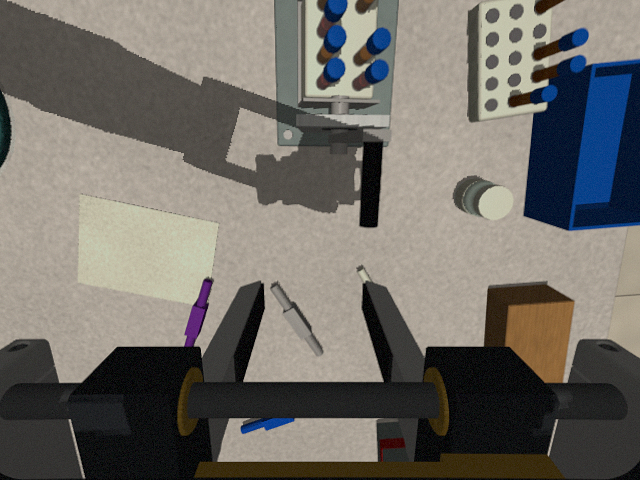

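```bash
python3 - <<'E'
from h import *
p,d,i=load('w1')
s=p[130:240,330:400].max(2)<45
n,lab,st,cen=cv2.connectedComponentsWithStats(s.astype(np.uint8)); k=1+st[1:,4].argmax()
v,u=np.nonzero(lab==k); print(st[k],cen[k]+[330,130])
X=pts(i,d,np.c_[u+330,v+130]); print(np.median(X,0),X.min(0),X.max(0))
print(onplane(i,[cen[k]+[330,130]],.238), onplane(i,[[370,226],[373,142]],.238))
q=np.array([[288,280.],[310,320],[276,288],[318,352]]); print(onplane(i,q,.012))
E
```

```text
[  30   12   23   85 1550] [370.4116129  183.14645161]
[ 0.5419376  -0.11595794  0.23991317] [ 0.50329549 -0.20755485  0.00115215] [ 0.58620633 -0.08761379  0.48248668]
[[ 0.54238341 -0.11646824  0.238     ]] [[ 0.54093673 -0.14815241  0.238     ]
 [ 0.54518079 -0.08830321  0.238     ]]
[[ 0.44907462 -0.2773297   0.012     ]
 [ 0.47631655 -0.3474171   0.012     ]
 [ 0.4294663  -0.28880862  0.012     ]
 [ 0.48415111 -0.40600267  0.012     ]]
```

Emit:
step_arm([
  {"xyz":[0.023,0.026,0.0],"twist":[0,0,0]},
  {"xyz":[0.046,0.052,0.0],"twist":[0,0,0]},
  {"xyz":[0.046,0.052,-0.03],"twist":[0,0,0]},
  {"xyz":[0.046,0.052,-0.06],"twist":[0,0,0]},
  {"xyz":[0.046,0.052,-0.088],"twist":[0,0,0]},
  {"xyz":[0.046,0.052,-0.088],"twist":[0,0,0]},
  {"xyz":[0.046,0.052,-0.088],"twist":[0,0,0]},
])

```text
time: 1.95
tool_pos: [0.5395, -0.1212, 0.2217]
ee_rot: [-1.57, 0.005, -0.092]
wrist_force: [-0.2, 0.1, -0.0]
width: 0.0571
```

Emit:
step_arm([
  {"xyz":[0,0,0],"twist":[0,0,0]},
  {"xyz":[0,0,0],"twist":[0,0,0]},
  {"xyz":[0,0,0],"twist":[0,0,0]},
  {"xyz":[0,0,0],"twist":[0,0,0]},
  {"xyz":[0,0,0],"twist":[0,0,0]},
  {"xyz":[0,0,0],"twist":[0,0,0]},
], fingers=255)

```text
time: 2.45
tool_pos: [0.5415, -0.1201, 0.2242]
ee_rot: [-1.571, -0.001, -0.09]
wrist_force: [-0.5, 0.3, 0.2]
width: 0.0207
```

Emit:
step_arm([
  {"xyz":[0,0,0],"twist":[0,0,0]},
  {"xyz":[0,0,0],"twist":[0,0,0]},
  {"xyz":[0,0,0],"twist":[0,0,0]},
  {"xyz":[0,0,0],"twist":[0,0,0]},
])

```text
time: 2.78
tool_pos: [0.5421, -0.1201, 0.2241]
ee_rot: [-1.571, -0.003, -0.09]
wrist_force: [2.4, -0.4, 2.0]
width: 0.0131
```

Emit:
step_arm([
  {"xyz":[0.005,-0.0005,-0.0008],"twist":[0,0,0]},
  {"xyz":[0.0105,-0.001,-0.0019],"twist":[0,0,0]},
  {"xyz":[0.0155,-0.0014,-0.0032],"twist":[0,0,0]},
  {"xyz":[0.0205,-0.0018,-0.0046],"twist":[0,0,0]},
  {"xyz":[0.026,-0.0023,-0.0065],"twist":[0,0,0]},
  {"xyz":[0.031,-0.0028,-0.0086],"twist":[0,0,0]},
  {"xyz":[0.036,-0.0032,-0.011],"twist":[0,0,0]},
  {"xyz":[0.0405,-0.0036,-0.0132],"twist":[0,0,0]},
  {"xyz":[0.0405,-0.0036,-0.0132],"twist":[0,0,0]},
  {"xyz":[0.0405,-0.0036,-0.0132],"twist":[0,0,0]},
  {"xyz":[0.0405,-0.0036,-0.0132],"twist":[0,0,0]},
])

```text
time: 3.7
tool_pos: [0.5816, -0.1238, 0.2092]
ee_rot: [-1.571, 0.001, -0.09]
wrist_force: [-1.4, -0.9, -1.4]
width: 0.0131
```

```bash
python3 - <<'E'
from h import *
o=robot.get_obs();print(o['tool_pos'],o['width'],o['wrist_force'])
snap('wrist','w2');snap('scene','s2');snap('top','t2')
p,d,i=load('t2')
c=cv2.resize(p[190:310,190:370],None,fx=4.4,fy=4.4,interpolation=cv2.INTER_CUBIC)
cv2.imwrite('pics/c4.png',c[:,:,::-1])
E
```

```text
[ 0.58156551 -0.1237894   0.20921331] 0.013088292679097453 [-1.36178891 -0.9388506  -1.38885894]
```

View pics/w2.png

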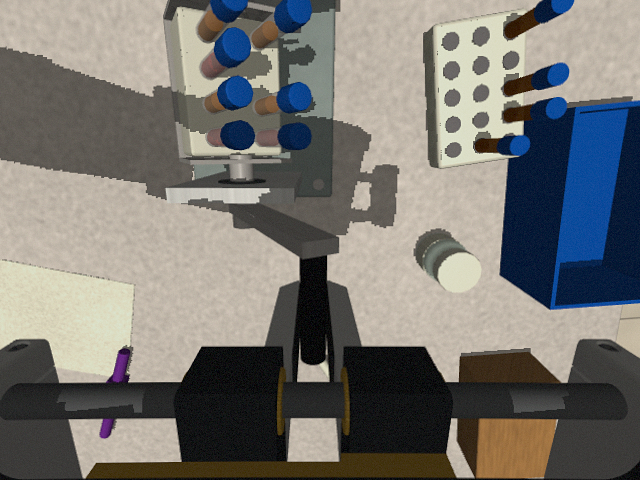

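View pics/s2.png

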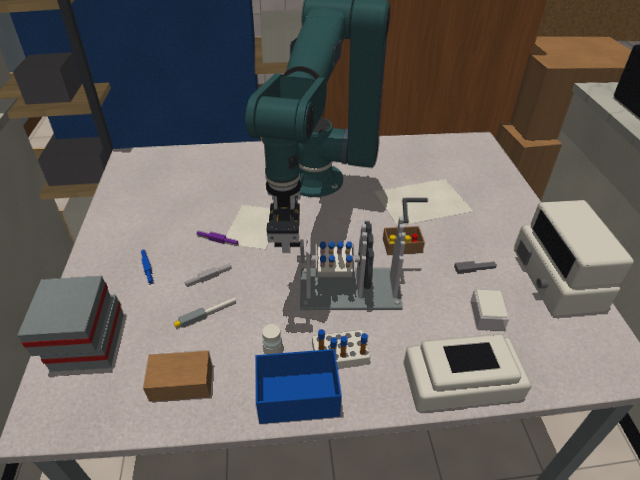

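Emit:
step_arm([
  {"xyz":[0,0,0],"twist":[0,0,0]},
  {"xyz":[0,0,0],"twist":[0,0,0]},
  {"xyz":[0,0,0],"twist":[0,0,0]},
  {"xyz":[0,0,0],"twist":[0,0,0]},
  {"xyz":[0,0,0],"twist":[0,0,0]},
  {"xyz":[0,0,0.01],"twist":[0,0,0]},
  {"xyz":[0,0,0.03],"twist":[0,0,0]},
  {"xyz":[0,0,0.06],"twist":[0,0,0]},
  {"xyz":[0,0,0.09],"twist":[0,0,0]},
  {"xyz":[0,0,0.09],"twist":[0,0,0]},
], fingers=100)

```text
time: 4.68
tool_pos: [0.5837, -0.1241, 0.3091]
ee_rot: [-1.574, -0.014, -0.09]
wrist_force: [0.0, -0.6, 1.4]
width: 0.0572
```

Emit:
step_arm([
  {"xyz":[-0.015,-0.028,0.0],"twist":[0,0,5]},
  {"xyz":[-0.031,-0.056,0.0],"twist":[0,0,10]},
  {"xyz":[-0.047,-0.084,-0.01],"twist":[0,0,15]},
  {"xyz":[-0.062,-0.112,-0.03],"twist":[0,0,20]},
  {"xyz":[-0.078,-0.14,-0.05],"twist":[0,0,25]},
  {"xyz":[-0.094,-0.168,-0.075],"twist":[0,0,31]},
  {"xyz":[-0.11,-0.196,-0.1],"twist":[0,0,31]},
  {"xyz":[-0.125,-0.224,-0.12],"twist":[0,0,31]},
  {"xyz":[-0.125,-0.224,-0.14],"twist":[0,0,31]},
  {"xyz":[-0.125,-0.224,-0.14],"twist":[0,0,31]},
])

```text
time: 5.52
tool_pos: [0.4538, -0.3473, 0.1552]
ee_rot: [-1.562, 0.003, 0.448]
wrist_force: [0.4, 0.7, -1.7]
width: 0.0571
```

```bash
python3 - <<'E'
from h import *
o=robot.get_obs();print(o['tool_pos'],o['ee_rot'],o['width'])
snap('wrist','w3');snap('top','t3')
p,d,i=load('t3')
c=cv2.resize(p[190:310,190:370],None,fx=4.4,fy=4.4,interpolation=cv2.INTER_CUBIC)
cv2.imwrite('pics/c5.png',c[:,:,::-1])
E
```

```text
[ 0.45382192 -0.34730458  0.15524356] [-1.56226075  0.00299755  0.44778279] 0.05714280133057646
```

View pics/w3.png

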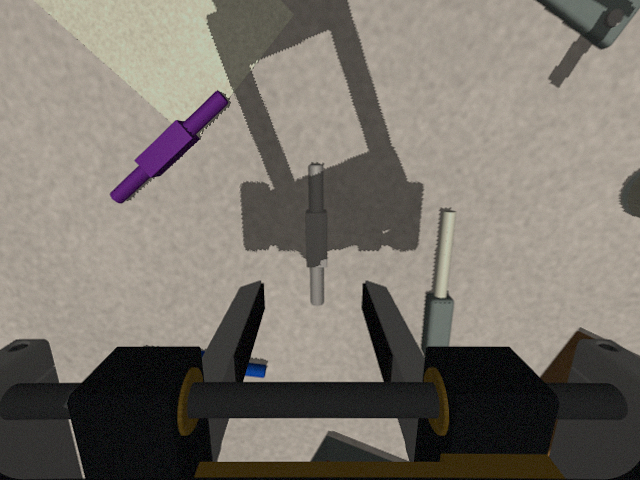

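View pics/c5.png

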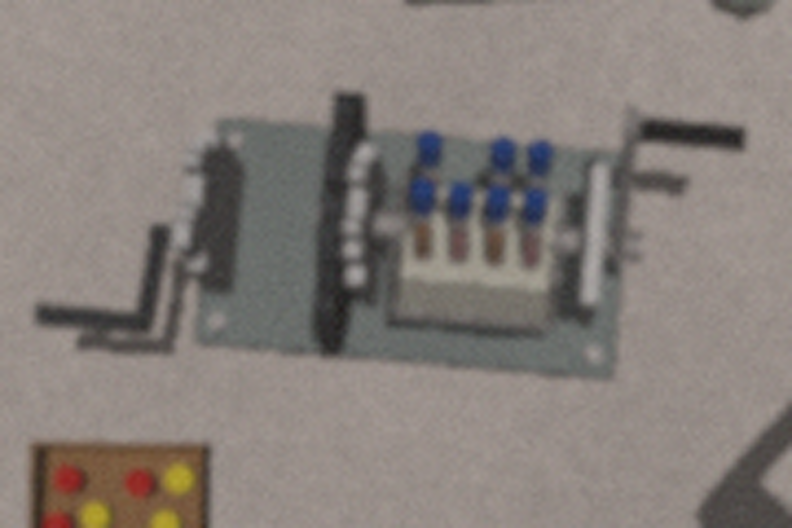

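```bash
python3 - <<'E'
from h import *
p,d,i=load('w3')
E=onplane(i,[[316.5,164],[317,304]],.013); print(E,E.mean(0), np.arctan2(-(E[0]-E[1])[0],(E[0]-E[1])[1]))
print(onplane(i,[[316.5,208],[316.5,264]],.02).mean(0))
yaw=-0.090; C=np.array([.5422,.0466]); c_,s_=np.cos(yaw),np.sin(yaw); M=np.array([[c_,-s_],[s_,c_]])
p,d,i=load('t3'); vv,uu=np.mgrid[190:310,190:380]; uv=np.c_[uu.ravel(),vv.ravel()]; X=pts(i,d,uv);L=np.c_[(X[:,:2]-C)@M,X[:,2]]
m=(L[:,1]<-.14)&(L[:,1]>-.2)&(L[:,2]>.19);A=L[m];print(np.median(A,0),np.percentile(A,98,axis=0),np.percentile(A,2,axis=0))
E
```

```text
[[ 0.42638357 -0.28408593  0.013     ]
 [ 0.48785845 -0.40989191  0.013     ]] [ 0.45712101 -0.34698892  0.013     ] 0.4545250784993442
[ 0.45538431 -0.34412349  0.02      ]
[ 0.05360008 -0.16810732  0.22638158] [ 0.0607837  -0.14038454  0.23186449] [ 0.0474934  -0.19347481  0.21884501]
```

Emit:
step_arm([
  {"xyz":[0,0,-0.035],"twist":[0,0,0]},
  {"xyz":[0,0,-0.07],"twist":[0,0,0]},
  {"xyz":[0,0,-0.1],"twist":[0,0,0]},
  {"xyz":[0,0,-0.115],"twist":[0,0,0]},
  {"xyz":[0,0,-0.115],"twist":[0,0,0]},
  {"xyz":[0,0,-0.115],"twist":[0,0,0]},
  {"xyz":[0,0,-0.115],"twist":[0,0,0]},
])

```text
time: 6.2
tool_pos: [0.4589, -0.3485, 0.0485]
ee_rot: [-1.576, -0.002, 0.452]
wrist_force: [0.2, -0.7, 0.0]
width: 0.0571
```

Emit:
step_arm([
  {"xyz":[-0.001,0.001,-0.015],"twist":[0,0,0]},
  {"xyz":[-0.001,0.001,-0.03],"twist":[0,0,0]},
  {"xyz":[-0.001,0.001,-0.034],"twist":[0,0,0]},
  {"xyz":[-0.001,0.001,-0.034],"twist":[0,0,0]},
  {"xyz":[-0.001,0.001,-0.034],"twist":[0,0,0]},
  {"xyz":[-0.001,0.001,-0.034],"twist":[0,0,0]},
])

```text
time: 6.7
tool_pos: [0.4568, -0.3475, 0.0132]
ee_rot: [-1.574, -0.001, 0.451]
wrist_force: [-1.3, -0.3, 0.5]
width: 0.0569
```

Emit:
step_arm([
  {"xyz":[0,0,-0.001],"twist":[0,0,0]},
  {"xyz":[0,0,-0.001],"twist":[0,0,0]},
  {"xyz":[0,0,-0.001],"twist":[0,0,0]},
  {"xyz":[0,0,-0.001],"twist":[0,0,0]},
  {"xyz":[0,0,-0.001],"twist":[0,0,0]},
  {"xyz":[0,0,-0.001],"twist":[0,0,0]},
  {"xyz":[0,0,-0.001],"twist":[0,0,0]},
  {"xyz":[0,0,-0.001],"twist":[0,0,0]},
  {"xyz":[0,0,-0.001],"twist":[0,0,0]},
], fingers=255)

```text
time: 7.45
tool_pos: [0.4558, -0.3466, 0.0103]
ee_rot: [-1.571, -0.0, 0.451]
wrist_force: [-0.1, 1.1, -0.3]
width: 0.0197
```

Emit:
step_arm([
  {"xyz":[0,0,0.03],"twist":[0,0,0]},
  {"xyz":[0,0,0.065],"twist":[0,0,0]},
  {"xyz":[0,0,0.1],"twist":[0,0,0]},
  {"xyz":[0,0,0.14],"twist":[0,0,0]},
  {"xyz":[0,0,0.18],"twist":[0,0,0]},
  {"xyz":[0,0,0.22],"twist":[0,0,0]},
  {"xyz":[0,0,0.26],"twist":[0,0,0]},
  {"xyz":[0,0,0.28],"twist":[0,0,0]},
  {"xyz":[0,0,0.28],"twist":[0,0,0]},
])

```text
time: 8.2
tool_pos: [0.4571, -0.3479, 0.2967]
ee_rot: [-1.581, -0.004, 0.451]
wrist_force: [0.7, -0.6, -2.4]
width: 0.0197
```

```bash
python3 - <<'E'
from h import *
o=robot.get_obs();print(o['tool_pos'],o['ee_rot'],o['width'],o['wrist_force'])
snap('wrist','w4')
E
```

```text
[ 0.45709018 -0.34789077  0.29666267] [-1.581183   -0.00399201  0.45111881] 0.019741331615056437 [ 0.68737786 -0.60654646 -2.36649977]
```

View pics/w4.png

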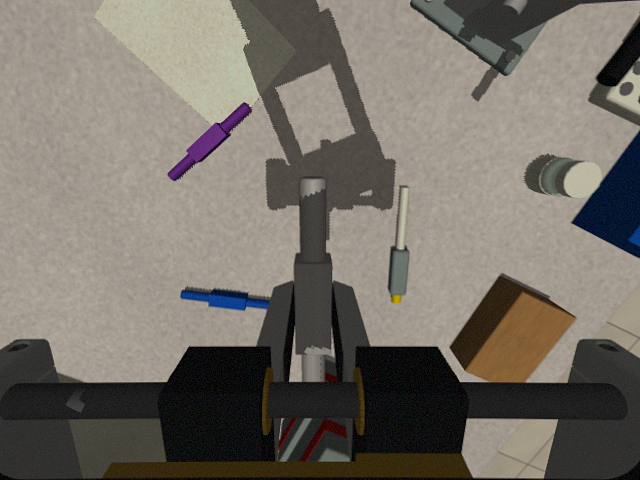

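```bash
python3 - <<'E'
from h import *
p,d,i=load('w4'); t=np.array([.4571,-.3479])
X=pts(i,d,[[u,v] for u in range(306,320) for v in range(182,190)]); print(np.median(X,0))
a=np.array([-np.sin(.451),np.cos(.451)])
for uv in [[313,178],[313,181],[313,254],[313,262]]:
  P=onplane(i,[uv],.3037 if uv[1]<200 else .306)[0]; print(uv,P,(P[:2]-t)@a, (P[:2]-t)@[np.cos(.451),np.sin(.451)])
E
```

```text
[ 0.42818631 -0.28977517  0.30226923]
[313, 178] [ 0.42686295 -0.2863057   0.3037    ] 0.06861488446954866 -0.000366851892293635
[313, 181] [ 0.42748381 -0.28758673  0.3037    ] 0.06719132933150922 -0.00036643044491587573
[313, 254] [ 0.44332851 -0.32030805  0.306     ] 0.03083559616914082 -0.00036811526011397525
[313, 262] [ 0.44521145 -0.32419321  0.306     ] 0.026518199873539143 -0.0003668515102250803
```

Emit:
step_arm([
  {"xyz":[0.007,0.038,0.0],"twist":[0,0,-4]},
  {"xyz":[0.015,0.077,0.005],"twist":[0,0,-8]},
  {"xyz":[0.023,0.116,0.005],"twist":[0,0,-12]},
  {"xyz":[0.03,0.155,0.005],"twist":[0,0,-16]},
  {"xyz":[0.038,0.194,0.005],"twist":[0,0,-20]},
  {"xyz":[0.045,0.233,0.005],"twist":[0,0,-24]},
  {"xyz":[0.053,0.272,0.005],"twist":[0,0,-28]},
  {"xyz":[0.061,0.311,0.005],"twist":[0,0,-31]},
  {"xyz":[0.068,0.35,0.005],"twist":[0,0,-31]},
  {"xyz":[0.076,0.389,0.005],"twist":[0,0,-31]},
  {"xyz":[0.084,0.428,0.005],"twist":[0,0,-31]},
  {"xyz":[0.09,0.46,0.005],"twist":[0,0,-31]},
])

```text
time: 9.25
tool_pos: [0.5445, 0.1161, 0.2905]
ee_rot: [-1.572, 0.007, -0.088]
wrist_force: [0.2, -0.2, -2.6]
width: 0.02
```

Emit:
step_arm([
  {"xyz":[0,0,0],"twist":[0,0,0]},
  {"xyz":[0,0,0],"twist":[0,0,0]},
  {"xyz":[0,0,0],"twist":[0,0,0]},
])

```text
time: 9.5
tool_pos: [0.5448, 0.113, 0.292]
ee_rot: [-1.573, 0.006, -0.09]
wrist_force: [0.5, 0.1, -2.9]
width: 0.0197
```

```bash
python3 - <<'E'
from h import *
o=robot.get_obs();print(o['tool_pos'],o['ee_rot'],o['width'],o['wrist_force'])
snap('wrist','w5')
E
```

```text
[0.54484843 0.11299836 0.29195141] [-1.57274879  0.00557126 -0.08973786] 0.019701352466238282 [ 0.51626834  0.06668283 -2.89163336]
```

View pics/w5.png

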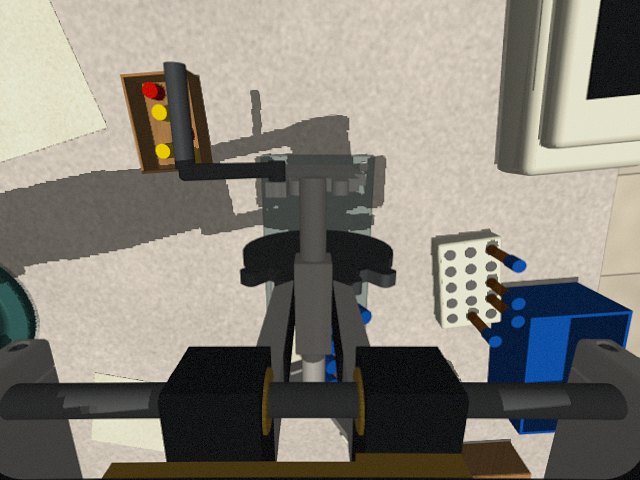

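```bash
python3 - <<'E'
from h import *
p,d,i=load('w5')
c=cv2.resize(p[140:300,220:420],None,fx=4,fy=3.7,interpolation=cv2.INTER_CUBIC); c=np.clip(c.astype(float)*1.8,0,255).astype(np.uint8)
cv2.imwrite('pics/c6.png',c[:,:,::-1])
E
```

```text
(no output)
```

View pics/c6.png

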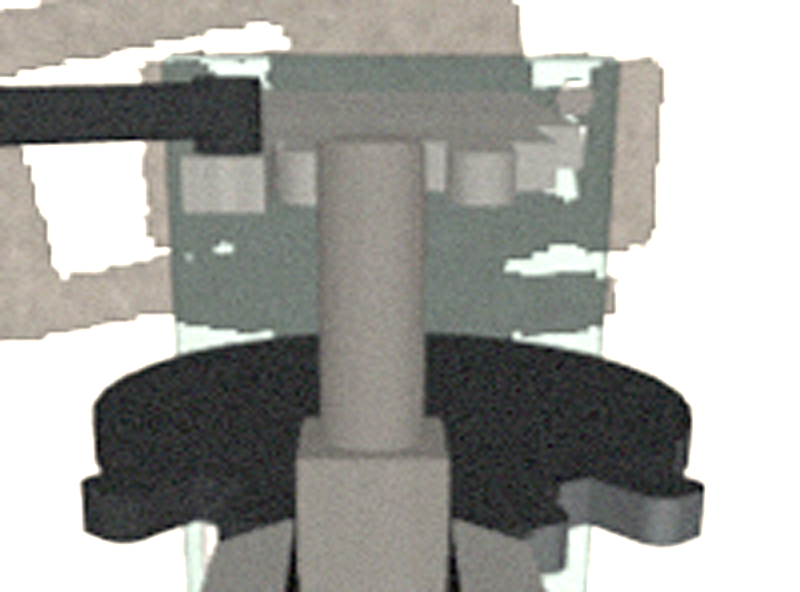

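```bash
python3 - <<'E'
from h import *
p,d,i=load('w5'); t=np.array([.5448,.1130]); yaw=-.09
ex=np.array([np.cos(yaw),np.sin(yaw)]); ey=np.array([-ex[1],ex[0]])
for u in (275,393,450,515):
  for v,z in ((150,.223),(180,.218)):
    P=onplane(i,[[u/4+220,v/3.7+140]],z)[0]; w=P[:2]-[.5422,.0466]; print(u,v,P,'loc',w@ex,w@ey)
w=t-[.5422,.0466];print('tcp loc',w@ex,w@ey)
# depth samples on prongs
uv=[[u,v] for u in range(334,348) for v in range(179,196)]; X=pts(i,d,uv); m=X[:,2]>.2;L=(X[:,:2]-[.5422,.0466])
print(m.sum(), np.median(X[m],0), np.percentile(L[m]@ex,[3,97]),np.percentile(L[m]@ey,[3,97]),np.percentile(X[m,2],97))
uv=[[u,v] for u in range(284,310) for v in range(179,196)]; X=pts(i,d,uv); m=(X[:,2]>.2)&(X[:,2]<.24);L=(X[:,:2]-[.5422,.0466])
print(m.sum(), np.percentile(L[m]@ex,[3,97]),np.percentile(L[m]@ey,[3,97]))
E
```

```text
275 150 [0.5327313  0.17396098 0.223     ] loc -0.020877396021575977 0.1259944848445867
275 180 [0.53166452 0.16772507 0.218     ] loc -0.021379387210335502 0.11968793449608207
393 150 [0.55353417 0.17210361 0.223     ] loc 8.2126009471701e-06 0.1260143614541448
393 180 [0.55304949 0.16581814 0.218     ] loc 9.042666821337168e-05 0.11971077003677762
450 150 [0.56357564 0.17120371 0.223     ] loc 0.010089923218006192 0.12602061213400234
450 180 [0.56337193 0.16489463 0.218     ] loc 0.010454088248775209 0.11971875969426911
515 150 [0.57501825 0.17017557 0.223     ] loc 0.021578634706747268 0.1260250790113494
515 180 [0.57513468 0.16383983 0.218     ] loc 0.022264041043568397 0.11972545501230589
tcp loc -0.003378458560916812 0.06636494569991125
224 [0.56900298 0.16637256 0.22209774] [0.01134094 0.02076574] [0.11645775 0.1261203 ] 0.22390771929547798
234 [-0.02352738 -0.01439443] [0.11641213 0.12624517]
```

Emit:
step_arm([
  {"xyz":[0.005,0.016,0],"twist":[0,0,0]},
  {"xyz":[0.005,0.016,-0.015],"twist":[0,0,0]},
  {"xyz":[0.005,0.016,-0.03],"twist":[0,0,0]},
  {"xyz":[0.005,0.016,-0.045],"twist":[0,0,0]},
  {"xyz":[0.005,0.016,-0.05],"twist":[0,0,0]},
  {"xyz":[0.005,0.016,-0.05],"twist":[0,0,0]},
  {"xyz":[0.005,0.016,-0.05],"twist":[0,0,0]},
  {"xyz":[0.005,0.016,-0.05],"twist":[0,0,0]},
])

```text
time: 10.22
tool_pos: [0.5512, 0.1288, 0.2465]
ee_rot: [-1.57, -0.002, -0.091]
wrist_force: [1.2, 0.2, -3.4]
width: 0.0199
```

```bash
python3 - <<'E'
from h import *
o=robot.get_obs();print(o['tool_pos'],o['ee_rot'],o['width'],o['wrist_force'])
snap('wrist','w6'); p,d,i=load('w6')
c=cv2.resize(p[120:350,200:440],None,fx=3.3,fy=2.6,interpolation=cv2.INTER_CUBIC); c=np.clip(c.astype(float)*1.8,0,255).astype(np.uint8)
cv2.imwrite('pics/c7.png',c[:,:,::-1])
E
```

```text
[0.55123991 0.12878616 0.24649822] [-1.57040286 -0.00195602 -0.09105784] 0.019881814961003493 [ 1.15881895  0.15121183 -3.35882944]
```

View pics/c7.png

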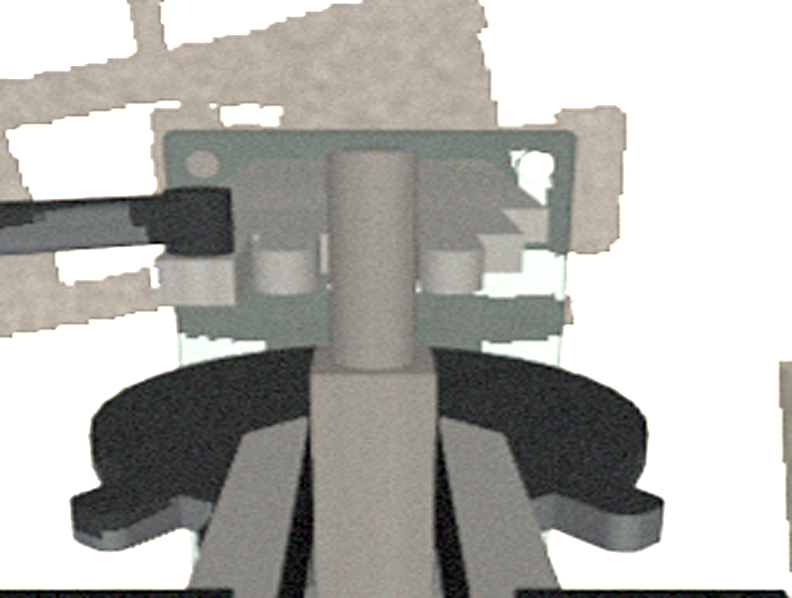

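Emit:
step_arm([
  {"xyz":[-0.001,0,-0.008],"twist":[0,0,0]},
  {"xyz":[-0.001,0,-0.016],"twist":[0,0,0]},
  {"xyz":[-0.001,0,-0.022],"twist":[0,0,0]},
  {"xyz":[-0.001,0,-0.026],"twist":[0,0,0]},
  {"xyz":[-0.001,0,-0.028],"twist":[0,0,0]},
  {"xyz":[-0.001,0,-0.028],"twist":[0,0,0]},
  {"xyz":[-0.001,0,-0.028],"twist":[0,0,0]},
])

```text
time: 10.85
tool_pos: [0.5498, 0.1294, 0.2172]
ee_rot: [-1.571, 0.0, -0.09]
wrist_force: [-0.9, 1.0, -2.6]
width: 0.0197
```

Emit:
step_arm([
  {"xyz":[0,0,-0.003],"twist":[0,0,0]},
  {"xyz":[0,0,-0.006],"twist":[0,0,0]},
  {"xyz":[0,0,-0.008],"twist":[0,0,0]},
  {"xyz":[0,0,-0.008],"twist":[0,0,0]},
  {"xyz":[0,0,-0.008],"twist":[0,0,0]},
])

```text
time: 11.27
tool_pos: [0.5497, 0.1293, 0.2091]
ee_rot: [-1.571, 0.0, -0.09]
wrist_force: [-0.2, 0.4, -2.9]
width: 0.0194
```

Emit:
step_arm([
  {"xyz":[0,0,-0.001],"twist":[0,0,0]},
  {"xyz":[0,0,-0.001],"twist":[0,0,0]},
  {"xyz":[0,0,-0.001],"twist":[0,0,0]},
  {"xyz":[0,0,-0.001],"twist":[0,0,0]},
  {"xyz":[0,0,-0.001],"twist":[0,0,0]},
  {"xyz":[0,0,-0.001],"twist":[0,0,0]},
  {"xyz":[0,0,0.01],"twist":[0,0,0]},
  {"xyz":[0,0,0.04],"twist":[0,0,0]},
  {"xyz":[0,0,0.08],"twist":[0,0,0]},
  {"xyz":[0,0,0.11],"twist":[0,0,0]},
  {"xyz":[0,0,0.11],"twist":[0,0,0]},
  {"xyz":[0,0,0.11],"twist":[0,0,0]},
], fingers=130)

```text
time: 12.27
tool_pos: [0.5508, 0.1295, 0.3232]
ee_rot: [-1.569, -0.007, -0.09]
wrist_force: [0.2, 0.8, -1.2]
width: 0.0461
```

```bash
python3 - <<'E'
from h import *
o=robot.get_obs();print(o['tool_pos'],o['ee_rot'],o['width'],o['wrist_force'])
snap('wrist','w7'); p,d,i=load('w7')
c=cv2.resize(p[140:350,180:440],None,fx=3,fy=2.8,interpolation=cv2.INTER_CUBIC); c=np.clip(c.astype(float)*1.8,0,255).astype(np.uint8)
cv2.imwrite('pics/c8.png',c[:,:,::-1])
yaw=-.09; ex=np.array([np.cos(yaw),np.sin(yaw)]); ey=np.array([-ex[1],ex[0]])
vv,uu=np.mgrid[100:360,150:460]; X=pts(i,d,np.c_[uu.ravel(),vv.ravel()]); w=X[:,:2]-[.5422,.0466]; L=np.c_[w@ex,w@ey-.0813,X[:,2]-.208]
m=(abs(L[:,0])<.012)&(abs(L[:,1])<.024)&(abs(L[:,2]-.01)<.02); A=L[m]; print('grip',m.sum(),np.percentile(A,[5,50,95],axis=0).round(4), np.polyfit(A[:,1],A[:,2],1), np.polyfit(A[:,1],A[:,0],1))
m=(abs(L[:,0])<.009)&(L[:,1]>.034)&(L[:,1]<.08)&(abs(L[:,2])<.02); A=L[m]; print('end+',m.sum(),np.percentile(A,[1,50,99],axis=0).round(4))
E
```

```text
[0.55076435 0.12951907 0.3232327 ] [-1.56925526 -0.00700255 -0.08994662] 0.04608145308588861 [ 0.21215491  0.76968493 -1.16252625]
grip 1240 [[-0.0092 -0.0215  0.0086]
 [ 0.0001  0.001   0.0098]
 [ 0.0089  0.0219  0.011 ]] [-7.09496063e-05  9.80175364e-03] [-1.17154918e-02 -5.61428727e-05]
end+ 797 [[-0.0086  0.0344 -0.008 ]
 [-0.0006  0.0519  0.0055]
 [ 0.0081  0.0705  0.0079]]
```

View pics/c8.png

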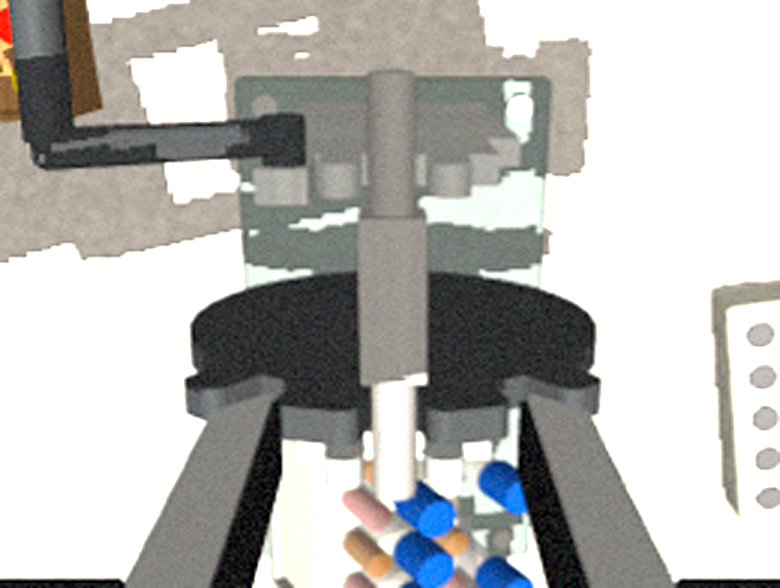

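Emit:
step_arm([
  {"xyz":[-0.025,0.032,0],"twist":[0,0,0]},
  {"xyz":[-0.05,0.064,0],"twist":[0,0,0]},
  {"xyz":[-0.076,0.097,-0.01],"twist":[0,0,0]},
  {"xyz":[-0.076,0.097,-0.015],"twist":[0,0,0]},
  {"xyz":[-0.076,0.097,-0.015],"twist":[0,0,0]},
  {"xyz":[-0.076,0.097,-0.015],"twist":[0,0,0]},
])

```text
time: 12.82
tool_pos: [0.4734, 0.2259, 0.3025]
ee_rot: [-1.573, 0.003, -0.09]
wrist_force: [0.2, -0.1, 0.5]
width: 0.0462
```

```bash
python3 - <<'E'
from h import *
o=robot.get_obs();print(o['tool_pos'],o['ee_rot'],o['width'],o['wrist_force'])
snap('wrist','w8'); p,d,i=load('w8')
yaw=-.09; ex=np.array([np.cos(yaw),np.sin(yaw)]); ey=np.array([-ex[1],ex[0]])
vv,uu=np.mgrid[100:345,270:360]; X=pts(i,d,np.c_[uu.ravel(),vv.ravel()]); w=X[:,:2]-[.5422,.0466]; L=np.c_[w@ex,w@ey,X[:,2]]
m=(abs(L[:,0]+.083)<.015)&(L[:,1]>.143)&(L[:,1]<.21)&(abs(L[:,2]-.25)<.015); print(m.sum(),np.percentile(L[m],[3,50,97],axis=0).round(4),np.median(X[m],0))
E
```

```text
[0.47335073 0.22594736 0.3025067 ] [-1.57292619  0.00266757 -0.08955438] 0.04621367845537391 [ 0.16443241 -0.10982068  0.4681585 ]
1175 [[-0.0883  0.1448  0.2504]
 [-0.0827  0.1717  0.2552]
 [-0.0776  0.1943  0.2569]] [0.47502482 0.22494338 0.25520878]
```

View pics/w8.png

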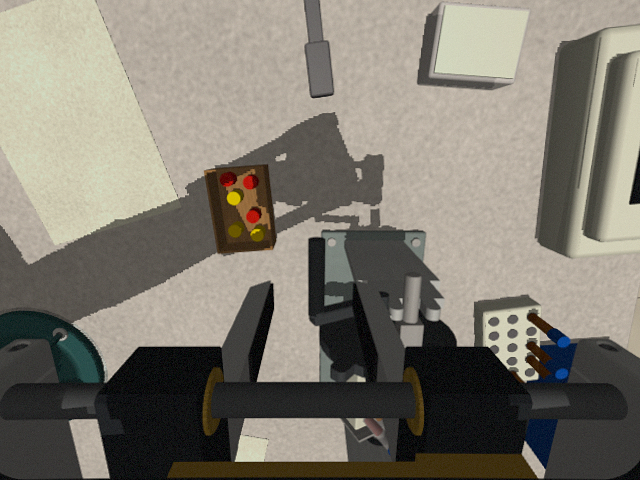

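Emit:
step_arm([
  {"xyz":[0.001,0.001,-0.02],"twist":[0,0,0]},
  {"xyz":[0.001,0.001,-0.04],"twist":[0,0,0]},
  {"xyz":[0.001,0.001,-0.06],"twist":[0,0,0]},
  {"xyz":[0.001,0.001,-0.065],"twist":[0,0,0]},
  {"xyz":[0.001,0.001,-0.065],"twist":[0,0,0]},
  {"xyz":[0.001,0.001,-0.065],"twist":[0,0,0]},
])

```text
time: 13.37
tool_pos: [0.4756, 0.2266, 0.2398]
ee_rot: [-1.571, -0.0, -0.092]
wrist_force: [-0.2, -0.3, 0.8]
width: 0.0465
```

Emit:
step_arm([
  {"xyz":[0,0,0],"twist":[0,0,0]},
  {"xyz":[0,0,0],"twist":[0,0,0]},
  {"xyz":[0,0,0],"twist":[0,0,0]},
  {"xyz":[0,0,0],"twist":[0,0,0]},
  {"xyz":[0,0,0],"twist":[0,0,0]},
  {"xyz":[0,0,0],"twist":[0,0,0]},
  {"xyz":[0,0,0],"twist":[0,0,0]},
  {"xyz":[0,0,0],"twist":[0,0,0]},
  {"xyz":[0,0,0],"twist":[0,0,0]},
], fingers=255)

```text
time: 14.12
tool_pos: [0.4755, 0.2274, 0.2397]
ee_rot: [-1.57, -0.002, -0.09]
wrist_force: [3.0, 0.1, 1.0]
width: 0.0107
```

Emit:
step_arm([
  {"xyz":[0.0065,-0.0006,0.0101],"twist":[0,0,0]},
  {"xyz":[0.0147,-0.0013,0.0187],"twist":[0,0,0]},
  {"xyz":[0.0246,-0.0022,0.0254],"twist":[0,0,0]},
  {"xyz":[0.0356,-0.0032,0.0301],"twist":[0,0,0]},
  {"xyz":[0.0473,-0.0043,0.0325],"twist":[0,0,0]},
  {"xyz":[0.0593,-0.0054,0.0325],"twist":[0,0,0]},
  {"xyz":[0.0709,-0.0064,0.0301],"twist":[0,0,0]},
  {"xyz":[0.0819,-0.0074,0.0254],"twist":[0,0,0]},
  {"xyz":[0.0917,-0.0083,0.0187],"twist":[0,0,0]},
  {"xyz":[0.1001,-0.009,0.0101],"twist":[0,0,0]},
  {"xyz":[0.1065,-0.0096,0.0],"twist":[0,0,0]},
  {"xyz":[0.1065,-0.0096,0.0],"twist":[0,0,0]},
])

```text
time: 15.12
tool_pos: [0.5827, 0.2173, 0.2354]
ee_rot: [-1.572, 0.001, -0.091]
wrist_force: [3.4, -1.1, -0.4]
width: 0.0111
```

Emit:
step_arm([
  {"xyz":[0.0026,-0.0002,-0.0056],"twist":[0,0,0]},
  {"xyz":[0.0044,-0.0004,-0.0112],"twist":[0,0,0]},
  {"xyz":[0.0055,-0.0005,-0.016],"twist":[0,0,0]},
  {"xyz":[0.0061,-0.0005,-0.02],"twist":[0,0,0]},
  {"xyz":[0.0065,-0.0006,-0.025],"twist":[0,0,0]},
  {"xyz":[0.0065,-0.0006,-0.025],"twist":[0,0,0]},
  {"xyz":[0.0065,-0.0006,-0.025],"twist":[0,0,0]},
])

```text
time: 15.7
tool_pos: [0.5882, 0.2169, 0.2141]
ee_rot: [-1.571, -0.001, -0.09]
wrist_force: [3.0, -1.9, 1.7]
width: 0.0111
```

```bash
python3 - <<'E'
from h import *
o=robot.get_obs();print(o['tool_pos'],o['width'],o['wrist_force'])
snap('wrist','w9')
E
```

```text
[0.58815216 0.21686062 0.2140765 ] 0.011114247127095828 [ 2.95250228 -1.92690926  1.67439145]
```

View pics/w9.png

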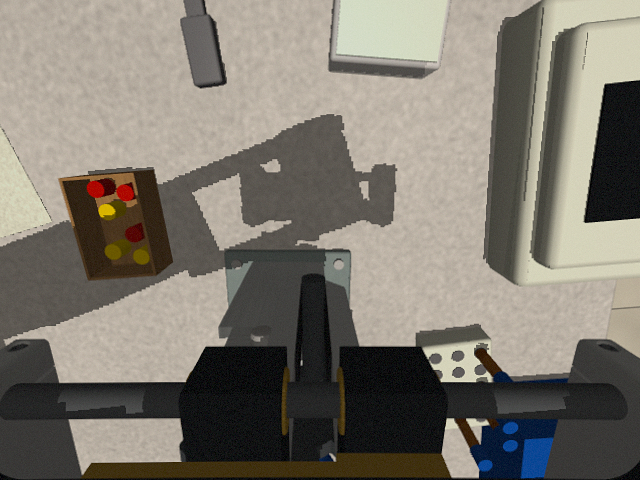

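Emit:
step_arm([
  {"xyz":[0,0,0],"twist":[0,0,0]},
  {"xyz":[0,0,0],"twist":[0,0,0]},
  {"xyz":[0,0,0],"twist":[0,0,0]},
  {"xyz":[0,0,0],"twist":[0,0,0]},
  {"xyz":[0,0,0],"twist":[0,0,0]},
  {"xyz":[0,0,0],"twist":[0,0,0]},
  {"xyz":[0,0,0.02],"twist":[0,0,0]},
  {"xyz":[0,0,0.05],"twist":[0,0,0]},
  {"xyz":[0,0,0.09],"twist":[0,0,0]},
  {"xyz":[0,-0.02,0.12],"twist":[0,0,0]},
  {"xyz":[0,-0.04,0.12],"twist":[0,0,0]},
  {"xyz":[0,-0.04,0.12],"twist":[0,0,0]},
], fingers=130)

```text
time: 16.75
tool_pos: [0.5888, 0.1748, 0.3384]
ee_rot: [-1.57, -0.007, -0.093]
wrist_force: [0.2, 0.3, -0.4]
width: 0.046
```

```bash
python3 - <<'E'
from h import *
o=robot.get_obs();print(o['time'],o['tool_pos'],o['width'],o['wrist_force'])
snap('wrist','w10'); p,d,i=load('w10')
yaw=-.09; ex=np.array([np.cos(yaw),np.sin(yaw)]); ey=np.array([-ex[1],ex[0]])
vv,uu=np.mgrid[100:478,100:500]; X=pts(i,d,np.c_[uu.ravel(),vv.ravel()]); w=X[:,:2]-[.5422,.0466]; L=np.c_[w@ex,w@ey-.0813,X[:,2]-.208]
def r(n,m): print(n,m.sum(),np.percentile(L[m],[3,50,97],axis=0).round(4).tolist() if m.sum() else '')
r('bar',(L[:,1]>.065)&(L[:,1]<.12)&(abs(L[:,2]-.02)<.03)&(L[:,0]>0))
r('grip',(abs(L[:,0])<.012)&(abs(L[:,1])<.024)&(abs(L[:,2]-.01)<.015))
r('end',(abs(L[:,0])<.005)&(L[:,1]>.06)&(L[:,1]<.08)&(abs(L[:,2])<.02))
snap('scene','s10'); p,d,i=load('s10')
c=cv2.resize(p[185:315,270:430],None,fx=4.5,fy=4.5,interpolation=cv2.INTER_CUBIC); cv2.imwrite('pics/c10.png',c[:,:,::-1])
E
```

```text
16.75 [0.58877373 0.17478797 0.33837984] 0.04595791795813233 [ 0.19699981  0.28474145 -0.39174674]
bar 858 [[0.0029, 0.0662, 0.0045], [0.03, 0.0884, 0.0199], [0.0359, 0.1124, 0.0217]]
grip 745 [[-0.0082, -0.0223, 0.0004], [0.0033, 0.0038, 0.0097], [0.0098, 0.0229, 0.0109]]
end 155 [[-0.0047, 0.0603, -0.0025], [-0.0001, 0.0665, 0.0059], [0.0048, 0.0709, 0.0074]]
```

View pics/w10.png

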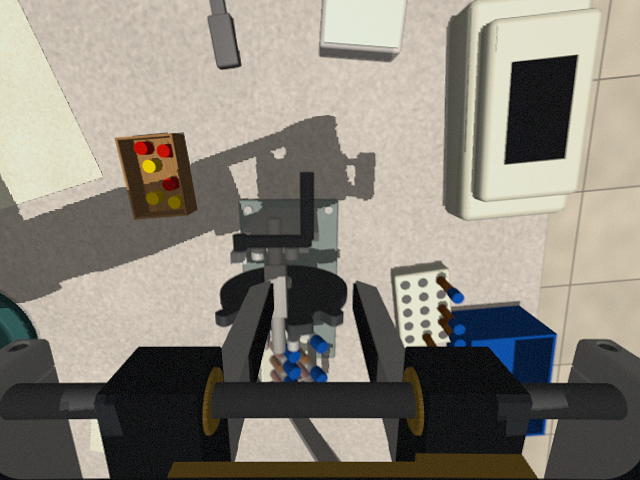

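View pics/c10.png

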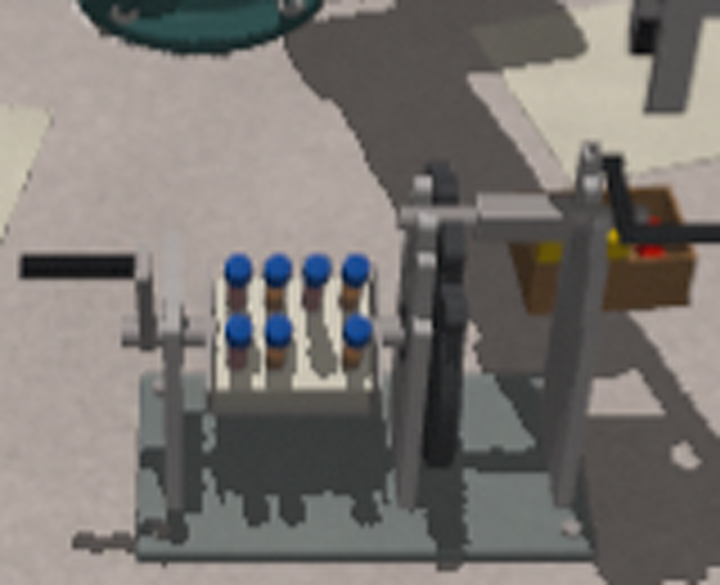

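```bash
python3 -c "
from bench import robot
print(robot.close_job()); print(robot.get_obs()['time'])"
```

```text
the job is handed in; nothing more can be done
None
the job is handed in; nothing more can be done
```

I swung the cradle by its crank to the middle notch, laid the grey steel pin in the slots, and closed the keeper across it. I then let go, moved clear and handed the job in at about 17 s of the 64 s allowed.

- **Cradle:** the depth readings put it at about 0.49–0.52 rad. That was measured after I released the crank, before the pin went in. In the last pictures the pin lies in the middle of the three notches.
- **Pin:** seen right after release, its middle was within about 1 mm of the seat in x, along its length and in height, and parallel within about 0.012 rad. The last look agrees in height and at the outer end of the pin. The grip's x and y medians read 3–4 mm off there; I put that down to the gripper blocking part of the view.
- **Keeper:** its cross bar lies at x +30 mm and about 14 mm above the seat. That is where it should be when closed, about 2.67 rad, and it stayed there with the fingers off.
- **Robot and bystanders:** the wrist force read near zero when I handed in. The arm touched only the crank, pin and keeper. I saw no bystander moved, but I did not measure their positions again.

None of the checks failed, and the hand-in gave no verdict.

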